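# Test and release the sander's emergency stop

### The arm

A 6-joint arm with a two-finger parallel gripper is mounted at the origin on the work surface. World frame = base frame: x ahead of the robot, y to its left, z up, the work surface at z = 0. Lengths are in mm, angles in rad, forces in N, time in s.
With the tool pointing down it reaches from about 275 to 750 mm from the base axis. Payload 10.2 kg.
Tool frame: the origin (TCP) lies midway between the tips of the shut fingers; the grasp point (between the pads) lies 19 mm behind it (ctrl.pinch_z is the distance from the TCP to the grasp point, in mm); x points along the fingers, z is the direction in which the jaws open and shut, and the axes are right-handed (so a half turn about x gives the same grasp; the last joint's range is limited). The gripper opens to 85 mm and grips with 20 to 120 N. Pads are 22 mm wide; open, the fingers measure 114 mm over their backs; the gripper's body (76 mm by 85 mm) begins 54 mm behind the grasp point. The pads swing forward as they close: fully open they stand 13 mm farther back than shut.
Start: joints at [-1.485, 0.313, 1.498, -0, 1.331, -0.223], TCP at [159.543, -500.177, 231.294] pointing down, gripper open.
Joint ranges: [-2.94, 2.94], [-0.97, 2.17], [0.19, 2.56], [-1.23, 4.37], [0.02, 3.11], [-2.88, 2.88]. Speed limits (rad/s): [2.39, 2.39, 3.01, 3.14, 3.14, 3.14].

### API

Orientations are given as a unit quaternion [w, x, y, z].
In Python, from rig import ctrl, capture, workorder, nets gives the robot as it stands. The module is installed in compiled form; this text tells all that it offers.
- The arm moves only by the tool send_rows, never from a script. Its argument "rows" is text: rows parted by semicolons, each of 5 numbers parted by spaces: the opening, from 0 (shut) to 1 (fully open), then the shift along the tool's x, y, z in cm, then the turn about the tool's x in units of 5 degrees (1.0 is 5 degrees). In form: grip x y z yaw; .... A call has 1 to 12 rows; each row is the pose to reach, as a shift and turn from the pose commanded when the call began, along the tool's axes at that moment; what a row does not reach only later rows make up. A row lasts 1/10 s, in which the tool goes at most 50 mm and 8.59 degrees, less where a joint would pass 70% of its speed; a pose out of reach is approached as far as the arm can. A call with a gripper value outside its range is refused whole. The fingers move at their own pace and stop on an object; "grip_force" is the grip in N (left out, the last holds). Time passes only in rows, so rows that repeat a pose let the fingers close. It gives the time, the measured TCP pose, the force and the opening at its end, in the units of the state.
- ctrl.sense(): the state, without advancing time (a new reading comes with each control period).
- capture(name): name is "scene" or "top" or "wrist"; returns a dict with "pixels" (384x512x3 uint8, red, green, blue), "intrinsics" (3x3 intrinsics, pixels), "view" (4x4, takes a point from world to camera coordinates); the wrist camera has in their place "mount" (4x4, takes a point from camera to tool coordinates, whose origin is the TCP and whose axes are the tool frame's). Camera axes: x right, y down, z forward; pixel columns grow to the right and rows downward; lengths in mm; the calibration is good to about 2 mm. A picture is of the moment at which its call begins: read the wrist's pose just before it. There is no depth.
- workorder.finish_job(): hands the job in, once; it reports no verdict.
Trained networks look in a picture, given as the dict that the camera call returned (one of the last four; its "shot" number tells which), for a name from the list of things; names that differ only in an ending like _2 or _b are one class to them, and where a whole thing is asked for, a point or a joint stands for the part that bears it (a point fixed in the world has none). Each returns a list of dicts, best first, with "confidence" (0 to 1); they miss things now and then, are a little off and sometimes report something else, mostly with a low value. They report only what shows in the picture. A call takes as long as a camera call. They do not tell look-alikes from the thing itself.
- nets.boxes_of(picture, target): "location" ([x, y, z] in mm, in world coordinates, good to about 4 mm: the middle of the surface that is visible of it).
- nets.spot_point(picture, target): "location" ([x, y, z] in mm, in world coordinates, good to about 4 mm: a listed point, or the origin of a listed thing).
The state is a dict: "time_s": time; "joints": joint angles; "dq": joint speeds; "tau": joint torques, N m; "eef_pos": TCP position; "ee_rot": TCP orientation; "force": force on the tool from outside, world axes, zero at the start; "wrist_torque": the same for the moment, N m; "grip_width": opening from 0.0 (shut) to 1.0 (fully open).
Only numpy, scipy, OpenCV 4.12 (cv2) and the standard library are available. Lean on these libraries where they do the work, as an engineer would, in place of code of your own. Each camera call takes 0.05 s, during which the arm holds its last target.

### The job

Test the bench sander's emergency stop using the fingertips only, gripping nothing: gently press the red mushroom button on the yellow box all the way in until it latches, then push its turn bar round clockwise (seen from above) until it unlatches and springs fully out again. After that, press the green reset button fully in and let it come back. Leave the blue start button unpressed, and do not pick up or shift anything on the bench.

Things in the scene. Friction and masses are not known exactly. Their poses are not given: they have to be found in the camera images.
- stop_box: emergency-stop station of the disc sander, fixed to the bench: yellow box 90 x 90 x 60 mm high on a grey 94 mm foot, with a red mushroom button, 60 mm across, on its top. Origin at the centre of its underside, z up; the button's axis is this z axis. Any push on the station or its button must stay below 40 N in all (a squeeze counts on both sides, so even a light grip is too much)
- stop_bar (a point): centre of the top face of the turn bar on the red mushroom head, on the button's axis, 110 mm above the bench with the button out; moves and turns with the head. The bar is a red ridge standing 18 mm above the flat head, 54 mm long along this point's x axis and 12 mm wide, with a white stripe on top. At zero twist this x axis lies along the x axis of the station
- stop_press (a joint): how far the mushroom head is pushed in, m: 0 out, stop at 0.0095. A spring catch must be overcome on the way (6 to 9 N at 0.001 to 0.002 when pushed slowly, more when pushed fast; then it snaps in easily); once past about 0.006 it latches by itself and, let go, rests at about 0.008. Twisting frees the latch and a spring brings the head back to 0
- stop_twist (a joint): turn of the mushroom head, rad: 0 at rest, grows clockwise seen from above, stop at 0.85. A return spring (0.03 to 0.05 N m) brings it back to 0 when let go. The latch is freed at about 0.35 to 0.5
- reset_box: grey box 64 x 64 x 50 mm high, fixed to the bench, with the green reset button on top; origin at the centre of its underside
- reset_top (a point): centre of the top of the green reset button, 30 mm across, 72 mm above the bench when out, in a black 46 mm collar whose top is 62 mm above the bench; moves with the button
- reset (a joint): how far the green reset button is pushed in, m: 0 out, fully in at 0.006 (about 5 N); springs back when let go
- start_box: grey box just like the reset box but with a blue start button (same sizes), to be left alone; origin at the centre of its underside
- start (a joint): how far the blue start button is pushed in, m: 0 out; must not be pressed
- figure: white resin figurine, 82 mm tall on a 58 mm round base, loose; origin at the centre of its underside, z up; a bystander
- cup: white paper-coloured cup, 68 mm across, 75 mm tall, loose; origin at the centre of its underside; a bystander
- jar: white jar with blue cap and green label, 54 mm across, 85 mm tall, loose; origin at the centre of its underside; a bystander
- spray_can: spray can with blue label and white cap, 52 mm across, 150 mm tall, loose; origin at the centre of its underside; a bystander
- glue: slim white glue bottle, 32 mm across, 85 mm tall, loose; origin at the centre of its underside; a bystander
- block: yellow sanding block 45 x 28 x 22 mm, loose; origin at the centre of its underside; a bystander
- brush: paint brush 170 mm long lying flat, loose; origin in its handle line; a bystander
Things that resemble listed ones, but are neither listed nor needed, are in the scene too. What is shaped like the stop_box but purple is not meant.

How it is judged:
By the outcome, as a careful person would: the job done as asked, in the order asked, and still so for the second after the job is handed in, with the robot touching nothing.
It also fails if it takes over 54 s, if anything falls off the work surface, if the arm or the gripper's body presses on something with over 40 N, if the wrist force passes 120 N, or if a joint passes its speed limit or range.

## Working session

There is one attempt and no reset: what is moved stays moved. The work goes in short steps, Python scripts to look and compute and a tool call to move; the robot and the scene stay as the last step left them, time stands still between calls to the robot, and variables do not carry over. Pictures are saved under pics/ and viewed, and the job is handed in when it is done.

Besides the shell and the picture viewer there is one more tool, called as name(argument=value, ...), one argument or row to a line, values as JSON. send_rows: Moves the arm, as the interface text tells. Its arguments: {"type":"object","properties":{"rows":{"type":"string"},"grip_force":{"type":"number"}},"required":["rows"]}

```bash
mkdir -p pics
python3 - <<'E'
from rig import ctrl,capture,nets
import cv2,numpy as np
s=ctrl.sense();print(s)
for n in ["scene","top"]:
    p=capture(n);cv2.imwrite(f"pics/{n}0.png",p["pixels"][:,:,::-1])
    print(n,p["intrinsics"].tolist(),p["view"].tolist())
    for t in ["stop_box","reset_box","start_box","spray_can","jar","cup","figure","glue"]:
        print(t,[(np.round(d["location"]).tolist(),round(d["confidence"],2)) for d in nets.spot_point(p,t)][:3])
    for t in ["stop_bar","reset_top"]:
        print(t,[(np.round(d["location"],1).tolist(),round(d["confidence"],2)) for d in nets.spot_point(p,t)][:3])
E
```

```text
{'time_s': 0.0, 'joints': array([-1.48543430e+00,  3.13452974e-01,  1.49846520e+00, -2.62712167e-06,
        1.33102470e+00, -2.23388421e-01]), 'dq': array([ 9.47052402e-05,  1.19525756e-04, -2.08929055e-04, -1.49234796e-03,
       -2.20423778e-04, -1.76860451e-03]), 'tau': array([-3.84661776e-03, -4.12272334e+01, -2.59753329e+01, -4.14301130e-04,
        4.04325940e-03, -4.59632204e-06]), 'eef_pos': array([ 159.50053785, -499.89713143,  230.7229821 ]), 'ee_rot': array([ 0.57062113,  0.41753167,  0.57124944, -0.41681279]), 'force': array([ 0.28786304,  0.21307743, -0.18209372]), 'wrist_torque': array([0.01731222, 0.02515843, 0.01403849]), 'grip_width': 1.0042936716403954}
scene [[371.53078238817403, 0.0, 257.0882268642006], [0.0, 371.53078238817403, 190.75522001638055], [0.0, 0.0, 1.0]] [[-0.5942700371401824, 0.804123963967868, 0.015092167836641954, 331.23950581060853], [0.49216115689525647, 0.3784342039264857, -0.7839419295726247, -173.10670109137467], [-0.6360978844493425, -0.45844542082033085, -0.6206506888161334, 1522.1744979087189], [0.0, 0.0, 0.0, 1.0]]
stop_box [([521.0, 20.0,
[... 744 characters left out ...]
026663241645, -0.19294075812300013, 556.7541626462233], [0.19350970413713958, -0.014850889170507496, -0.9809859558095627, 878.792381182091], [0.0, 0.0, 0.0, 1.0]]
stop_box [([419.0, -125.0, 0.0], 0.79), ([331.0, 175.0, 2.0], 0.73), ([520.0, 19.0, 1.0], 0.56)]
reset_box [([548.0, -220.0, 0.0], 0.74), ([548.0, -221.0, 68.0], 0.37)]
start_box [([485.0, 244.0, -2.0], 0.87)]
spray_can [([726.0, -299.0, -0.0], 0.82)]
jar [([723.0, 238.0, -4.0], 0.59)]
cup [([745.0, 54.0, -4.0], 0.71)]
figure [([769.0, -57.0, -1.0], 0.74)]
glue [([530.0, 345.0, 0.0], 0.64)]
stop_bar [([522.6, 15.2, 108.1], 0.9), ([419.2, -129.8, 109.1], 0.56), ([333.2, 178.2, 111.2], 0.56)]
reset_top [([547.2, -222.9, 71.2], 0.43)]
```

View pics/scene0.png

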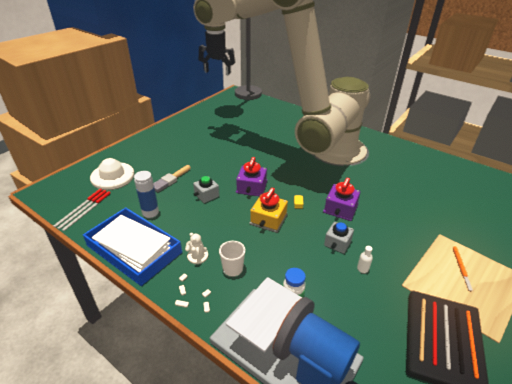

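View pics/top0.png

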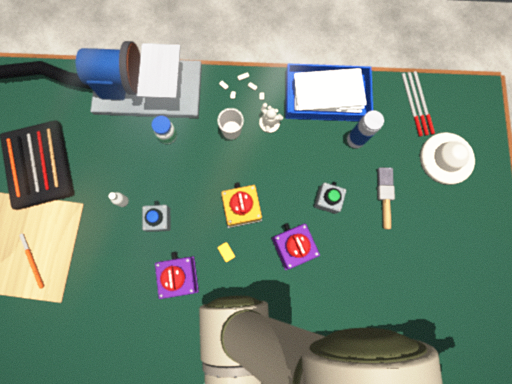

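The yellow box, shown at top (241,205) and scene (268,210), matches stop_box. The two at top (297,245) and (173,277) are purple, so they are decoys. The green button is at top (333,196) and the blue one at top (153,217). Next I'll confirm with an enlarged crop and measure the stripe.

```bash
cat > h.py <<'E'
import numpy as np,cv2
from rig import ctrl,capture,nets
from scipy.spatial.transform import Rotation as R
def rot(q): return R.from_quat([q[1],q[2],q[3],q[0]]).as_matrix()
def proj(p,X,V=None):
    V=p["view"] if V is None else V
    c=V[:3,:3]@np.asarray(X,float)+V[:3,3]; k=p["intrinsics"]@c; return k[:2]/k[2]
def unproj(p,uv,z,V=None):
    V=np.array(p["view"] if V is None else V); d=np.linalg.inv(p["intrinsics"])@[uv[0],uv[1],1.]
    Rm=V[:3,:3]; o=-Rm.T@V[:3,3]; d=Rm.T@d; return o+d*(z-o[2])/d[2]
E
python3 - <<'E'
from h import *
s=ctrl.sense();print(rot(s["ee_rot"]).round(3).tolist())
p=capture("top");q=capture("scene")
a=cv2.resize(p["pixels"][175:285,130:360],None,fx=3.4,fy=3.4,interpolation=cv2.INTER_CUBIC)
cv2.imwrite("pics/crop_top.png",a[:,:,::-1])
a=cv2.resize(q["pixels"][150:255,180:380],None,fx=3.8,fy=3.8,interpolation=cv2.INTER_CUBIC)
cv2.imwrite("pics/crop_scene.png",a[:,:,::-1])
# stripe in top
im=p["pixels"].astype(int); m=(im.min(2)>150).astype(np.uint8); 
sub=m[190:220,228:258]; v,u=np.nonzero(sub); 
P=np.array([unproj(p,(x+228,y+190),110)[:2] for x,y in zip(u,v)]);print(len(P),P.mean(0)); w,e=np.linalg.eigh(np.cov(P.T));print(w,e[:,1],np.degrees(np.arctan2(e[1,1],e[0,1])))
E
```

```text
[[0.0, 0.953, 0.304], [0.0, 0.304, -0.953], [-1.0, 0.0, -0.0]]
59 [519.64311666  15.60286458]
[ 85.60711887 193.69769814] [-0.97210515 -0.23454547] -166.43516865778392
```

View pics/crop_top.png

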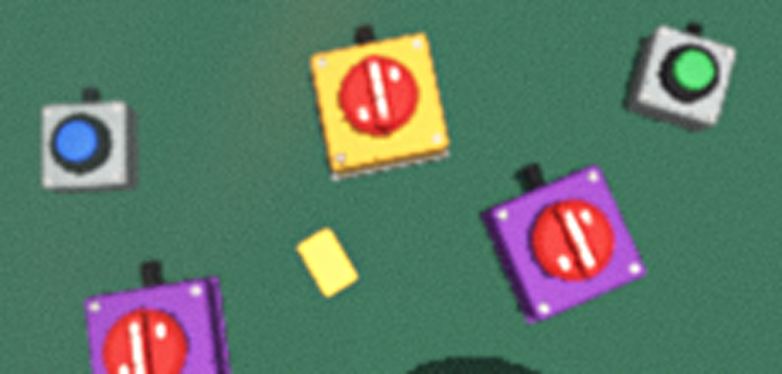

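View pics/crop_scene.png

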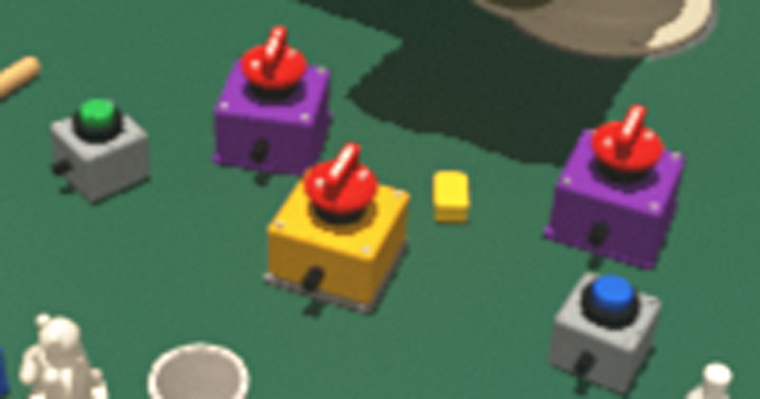

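Confirmed: the yellow station is at about (520,17), with its bar heading about +9°. The green button is at the right of the top view. I'll move above the station with the fingers shut.

send_rows(
  rows="0 -1 4 -3 0.2;0 -2 8 -6 0.4;0 -3 12.5 -9.6 0.6;0 -3 16.7 -12.8 0.8;0 -3 20.9 -16 1;0 -3 25 -19.2 1.2;0 -3 29.2 -22.4 1.4;0 -3 33.4 -25.6 1.7;0 -3 37.6 -28.8 1.7;0 -3 41.8 -32 1.7;0 -3 46 -35.2 1.7;0 -3 50.1 -38.4 1.7",
)

```text
time_s: 2.4
eef_pos: [501.8, -8.0, 261.5]
ee_rot: [0.539, 0.458, 0.538, -0.458]
force: [0.6, -1.0, 0.3]
grip_width: 0.002
```

send_rows(
  rows="0 0 0 0 0;0 0 0 0 0;0 0 0 0 0",
)

```text
time_s: 2.7
eef_pos: [500.5, -10.8, 261.3]
ee_rot: [0.538, 0.458, 0.538, -0.459]
force: [0.2, 0.2, 1.1]
grip_width: -0.001
```

Run:
```python
from h import *
s=ctrl.sense();print(s["time_s"],s["eef_pos"],s["force"],s["grip_width"]);T=rot(s["ee_rot"]);print(T.round(3).tolist())
p=capture("wrist");print(np.round(p["mount"],3).tolist(),p["intrinsics"])
cv2.imwrite("pics/w1.png",p["pixels"][:,:,::-1])
print([(d["location"],d["confidence"]) for d in nets.spot_point(p,"stop_bar")])
print([(d["location"],d["confidence"]) for d in nets.spot_point(p,"stop_box")])
q=capture("scene");cv2.imwrite("pics/s1.png",q["pixels"][:,:,::-1])
```

```text
2.7 [500.49392207 -10.83124146 261.29360357] [0.21003615 0.15052671 1.09343836] -0.0008542412554021605
[[-0.0, 0.987, 0.159], [-0.0, 0.159, -0.987], [-1.0, -0.0, 0.0]]
[[-0.001, -0.272, 0.962, -142.561], [0.001, -0.962, -0.272, 67.761], [1.0, 0.0, 0.001, 1.309], [0.0, 0.0, 0.0, 1.0]] [[309.68354117   0.         252.94491275]
 [  0.         309.68354117 194.747003  ]
 [  0.           0.           1.        ]]
[([520.7, 19.6, 115.3], 0.91), ([422.1, -129.5, 109.6], 0.72), ([329.7, 176.8, 111.6], 0.58)]
[([335.7, 176.3, 4.2], 0.7), ([522.2, 16.6, -0.4], 0.65), ([419.7, -130.4, 3.8], 0.63)]
```

View pics/w1.png

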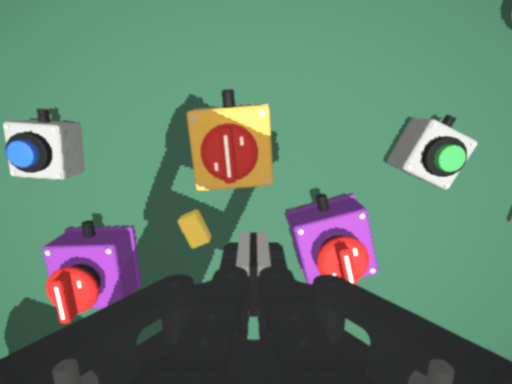

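View pics/s1.png

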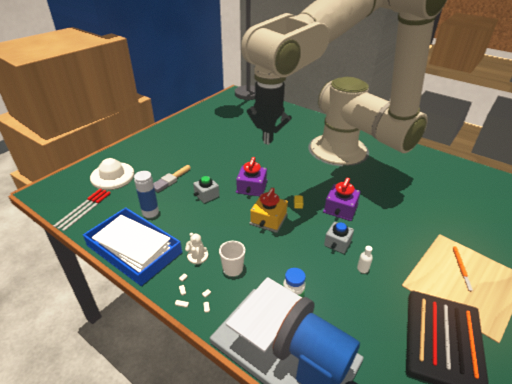

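In the wrist view, the yellow box's stripe runs from (226,135) to (230,177), with the head centred at (229,152). Green is at (452,157) and blue at (24,152). Next I'll measure the stripe and head, and the button centres, precisely.

```bash
cat >> h.py <<'E'
def wv(p,s):
    T=np.eye(4);T[:3,:3]=rot(s["ee_rot"]);T[:3,3]=s["eef_pos"]
    return np.linalg.inv(T@p["mount"])
E
python3 - <<'E'
from h import *
s=ctrl.sense();p=capture("wrist");V=wv(p,s)
im=p["pixels"].astype(int);r,g,b=im[...,0],im[...,1],im[...,2]
def reg(mask,box,z):
    u0,v0,u1,v1=box;m=np.zeros_like(mask,np.uint8);m[v0:v1,u0:u1]=mask[v0:v1,u0:u1]
    n,l,st,c=cv2.connectedComponentsWithStats(m);k=1+np.argmax(st[1:,4])
    v,u=np.nonzero(l==k);P=np.array([unproj(p,(x,y),z,V)[:2] for x,y in zip(u,v)])
    w,e=np.linalg.eigh(np.cov(P.T));e=e[:,1]*np.sign(e[0,1]);t=(P-P.mean(0))@e
    print(st[k],P.mean(0).round(1),((P.max(0)+P.min(0))/2).round(1),"head",np.degrees(np.arctan2(e[1],e[0])).round(1),"len",np.ptp(t).round(1),"wid",np.ptp((P-P.mean(0))@[-e[1],e[0]]).round(1))
reg((g>110)&(r>110),(210,125,250,185),110)
reg((r>g*2)&(r>80),(190,110,275,190),92)
reg((g>r*1.6)&(g>150),(430,130,480,185),72)
reg((b>r*1.6)&(b>120),(0,130,50,185),72)
# stations corners z=60 fit of yellow
a=cv2.resize(p["pixels"][80:260,170:290],None,fx=3.3,fy=3.3,interpolation=cv2.INTER_CUBIC);cv2.imwrite("pics/w1c.png",a[:,:,::-1])
t=capture("top")
for X in [(520,17,110)]: print("top",proj(t,X))
for n in ["reset_top","start_box"]:
    print(n,[(d["location"],d["confidence"]) for d in nets.spot_point(p,n)])
cv2.imwrite("pics/t1.png",t["pixels"][:,:,::-1])
E
```

```text
[210 173  40  12 224] [496.2   9.3] [498.4   9.9] head -80.1 len 38.3 wid 10.9
[ 201  124   57   59 2210] [521.3  15.1] [519.4  15.3] head 71.0 len 56.8 wid 56.9
[438 145  28  27 593] [ 549.7 -221.4] [ 549.5 -221.6] head 65.0 len 30.1 wid 28.7
[  5 140  34  29 743] [481.4 235.5] [480.8 235.7] head -71.8 len 35.1 wid 29.9
top [241.09210353 201.63389518]
reset_top [([545.6, -218.6, 72.6], 0.81)]
start_box [([475.4, 239.2, 0.4], 0.86)]
```

View pics/w1c.png

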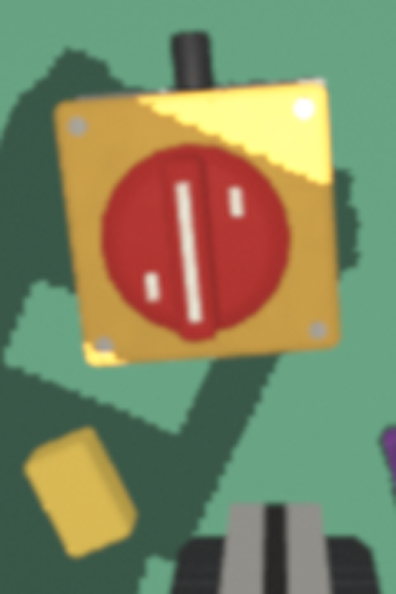

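Run:
```python
from h import *
s=ctrl.sense();p=capture("wrist");V=wv(p,s)
f=lambda a:(170+a[0]/3.3,80+a[1]/3.3)
A=unproj(p,f((183,183)),110,V);B=unproj(p,f((195,320)),110,V);d=A-B
print(A,B,(A+B)/2,np.degrees(np.arctan2(d[1],d[0])),np.linalg.norm(d))
C=[unproj(p,f(c),60,V) for c in [(55,103),(326,83),(340,347),(88,365)]]
C=np.array(C);print(C[:,:2].round(1),C.mean(0))
for i in range(4):
    e=C[i]-C[(i+1)%4];print(np.degrees(np.arctan2(e[1],e[0])),np.linalg.norm(e))
print(proj(p,s["eef_pos"],V))
T=rot(s["ee_rot"])
for n,X in [("bar",[520.5,16.5,110]),("green",[549.3,-221,72])]: print(n,T.T@(np.array(X)-s["eef_pos"])/10)
```

```text
[538.88187862  20.1957211  110.        ] [500.08332502  11.3139157  110.        ] [519.48260182  15.7548184  110.        ] 12.894037018777016 39.80218874817036
[[552.7  68.3]
 [572.9 -17.5]
 [487.1 -37.6]
 [466.7  48. ]] [519.8650019   15.29792635  60.        ]
103.24807301793858 88.19696926810215
13.141011167862757 88.13679869181433
-76.61094293778373 87.91062459956407
-166.67286339642231 88.35304475147831
[250.02602691 247.48283515]
bar [15.14107237  2.37102393 -2.34342372]
green [18.94248827  1.43528115 21.56202592]
```

send_rows(
  rows="0 1 1 -1 -0.4;0 2 2.3 -2.3 -0.8;0 5 2.3 -2.3 -0.8;0 8 2.3 -2.3 -0.8;0 10.5 2.3 -2.3 -0.8;0 12.5 2.3 -2.3 -0.8;0 14 2.3 -2.3 -0.8;0 14.3 2.3 -2.3 -0.8;0 14.3 2.3 -2.3 -0.8;0 14.3 2.3 -2.3 -0.8",
)

```text
time_s: 4.15
eef_pos: [520.4, 16.6, 118.9]
ee_rot: [0.555, 0.439, 0.554, -0.439]
force: [0.8, -0.2, 0.1]
grip_width: -0.0
```

Run:
```python
from h import *
s=ctrl.sense();print(s["eef_pos"],s["force"]);T=rot(s["ee_rot"]);print(T.round(3).tolist())
p=capture("wrist");cv2.imwrite("pics/w2.png",p["pixels"][:,:,::-1])
a=capture("scene")["pixels"][150:255,180:380];a=cv2.resize(a,None,fx=3.8,fy=3.8,interpolation=cv2.INTER_CUBIC);cv2.imwrite("pics/s2.png",a[:,:,::-1])
```

```text
[520.38185921  16.55059121 118.89389145] [ 0.76122372 -0.23340282  0.1407138 ]
[[0.001, 0.973, 0.229], [-0.0, 0.229, -0.973], [-1.0, 0.001, 0.0]]
```

View pics/w2.png

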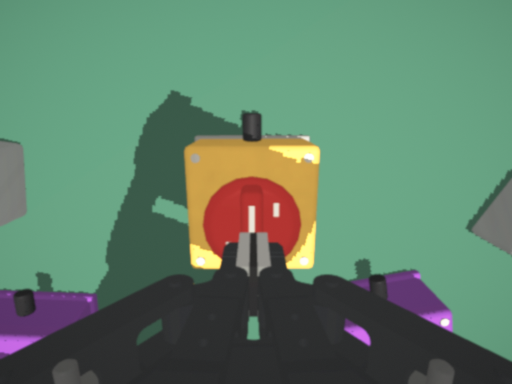

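View pics/s2.png

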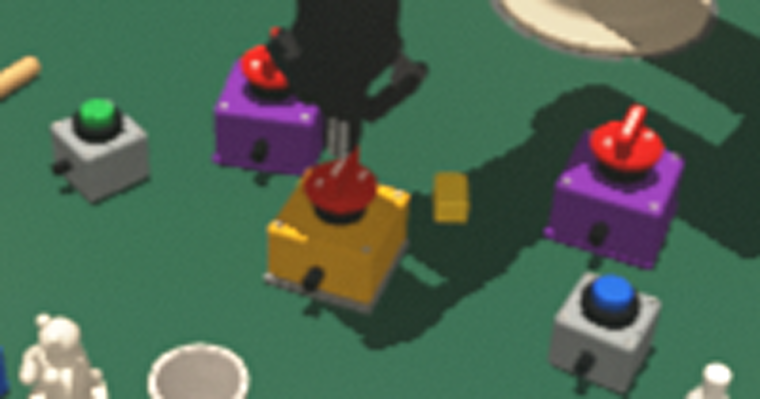

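The fingertips (252,235) sit over the stripe and are aligned with it. I'll press slowly.

send_rows(
  rows="0 0.4 0 0 0;0 0.7 0 0 0;0 0.85 0 0 0;0 0.95 0 0 0;0 1.0 0 0 0;0 1.05 0 0 0;0 1.1 0 0 0;0 1.1 0 0 0",
)

```text
time_s: 5.05
eef_pos: [519.9, 16.3, 107.5]
ee_rot: [0.554, 0.439, 0.554, -0.439]
force: [-0.9, -0.7, 3.4]
grip_width: -0.0
```

send_rows(
  rows="0 0.05 0 0 0;0 0.1 0 0 0;0 0.15 0 0 0;0 0.2 0 0 0;0 0.25 0 0 0;0 0.3 0 0 0;0 0.35 0 0 0;0 0.4 0 0 0;0 0.4 0 0 0",
)

```text
time_s: 5.95
eef_pos: [519.8, 16.4, 103.1]
ee_rot: [0.554, 0.439, 0.554, -0.439]
force: [0.0, -0.5, 0.4]
grip_width: 0.0
```

send_rows(
  rows="0 0.05 0 0 0;0 0.1 0 0 0;0 0.15 0 0 0;0 0.2 0 0 0;0 0.2 0 0 0",
)

```text
time_s: 6.45
eef_pos: [519.9, 16.3, 101.3]
ee_rot: [0.554, 0.439, 0.554, -0.439]
force: [-1.7, -0.5, 1.9]
grip_width: 0.0
```

send_rows(
  rows="0 0.03 0 0 0;0 0.06 0 0 0;0 0.06 0 0 0",
)

```text
time_s: 6.75
eef_pos: [519.9, 16.3, 100.7]
ee_rot: [0.554, 0.439, 0.554, -0.439]
force: [-0.7, 0.0, 2.9]
grip_width: -0.001
```

send_rows(
  rows="0 0.03 0 0 0;0 0.05 0 0 0;0 0.05 0 0 0",
)

```text
time_s: 7.05
eef_pos: [520.0, 16.3, 100.5]
ee_rot: [0.554, 0.439, 0.554, -0.439]
force: [-2.1, -0.3, 5.6]
grip_width: -0.0
```

send_rows(
  rows="0 -0.1 0 0 0;0 -0.4 0 0 0;0 -1 0 0 0;0 -1.8 0 0 0;0 -1.8 2.4 -2.2 0;0 -1.8 2.4 -2.2 0;0 -1.8 2.4 -2.2 0",
)

```text
time_s: 7.75
eef_pos: [538.3, 43.5, 118.4]
ee_rot: [0.554, 0.439, 0.554, -0.439]
force: [-0.9, -0.7, -0.9]
grip_width: 0.001
```

Run:
```python
from h import *
s=ctrl.sense();print(s["eef_pos"],s["force"])
p=capture("wrist");cv2.imwrite("pics/w3.png",p["pixels"][:,:,::-1])
V=wv(p,s);C=np.array([519.8,16,0]);T=rot(s["ee_rot"])
print((T.T@(s["eef_pos"]-C)).round(1))
for z in (102,110):print([proj(p,C+[0,0,z]+T@[0,k,0],V).round(1).tolist() for k in (-20,20)])
q=capture("scene");a=cv2.resize(q["pixels"][150:255,180:380],None,fx=3.8,fy=3.8,interpolation=cv2.INTER_CUBIC);cv2.imwrite("pics/s3.png",a[:,:,::-1])
```

```text
[538.27530571  43.49955093 118.41729151] [-0.88263333 -0.73408507 -0.90326515]
[-118.4   24.3  -22.5]
[[288.6, 303.8], [290.8, 241.5]]
[[290.1, 312.4], [292.6, 247.8]]
```

View pics/w3.png

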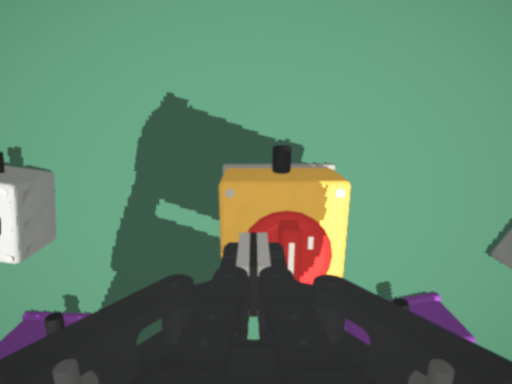

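View pics/s3.png

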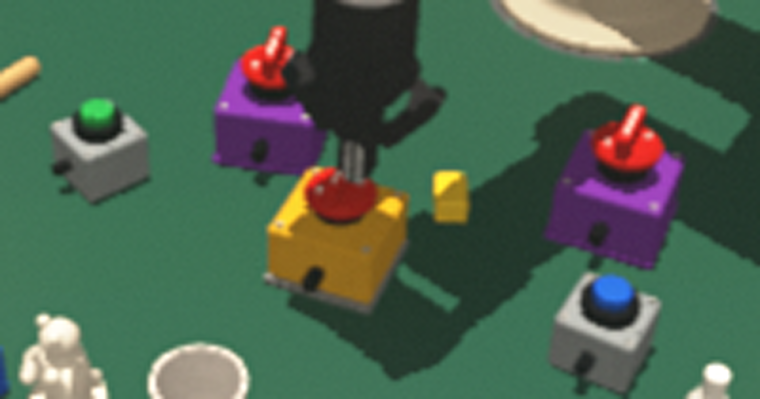

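The stripe's top end is at (291,242), which matches the prediction for the latched height of 102 mm. The head is latched. Next I'll lower beside the bar and push clockwise (+tool z).

send_rows(
  rows="0 1 0 0 0;0 2 0 0 0;0 2.3 0 0 0;0 2.3 0 0.3 0;0 2.3 0 0.6 0;0 2.3 0 0.75 0;0 2.3 0 0.85 0;0 2.3 0 0.95 0;0 2.3 0 1.05 0;0 2.3 0 1.05 0",
)

```text
time_s: 8.85
eef_pos: [541.0, 32.8, 95.5]
ee_rot: [0.554, 0.439, 0.554, -0.439]
force: [0.5, 2.6, 1.3]
grip_width: -0.005
```

Run:
```python
from h import *
s=ctrl.sense();T=rot(s["ee_rot"]);print(s["eef_pos"],T.T@s["force"],T.T@(s["eef_pos"]-[519.8,16,0]))
p=capture("wrist");cv2.imwrite("pics/w4.png",p["pixels"][:,:,::-1])
```

```text
[540.95037688  32.78274271  95.54203339] [-1.30385696  1.03976501 -2.43286154] [-95.52927607  24.49878284 -11.4562687 ]
```

View pics/w4.png

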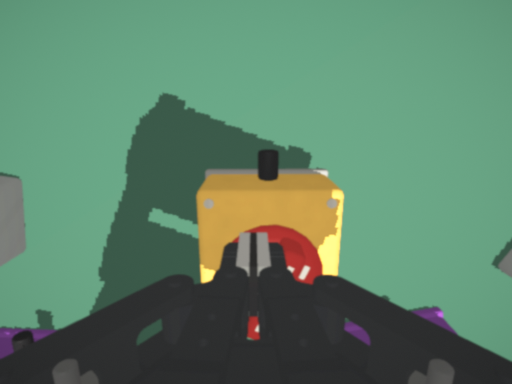

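send_rows(
  rows="0 0 0 0.1 0;0 0 0 0.2 0;0 0 0 0.3 0;0 0 0 0.3 0",
)

```text
time_s: 9.3
eef_pos: [541.3, 30.0, 95.2]
ee_rot: [0.554, 0.439, 0.554, -0.439]
force: [0.9, 2.3, 2.2]
grip_width: 0.0
```

Run:
```python
from h import *
s=ctrl.sense();T=rot(s["ee_rot"]);print(s["eef_pos"],T.T@s["force"],T.T@(s["eef_pos"]-[519.8,16,0]))
p=capture("wrist");a=cv2.resize(p["pixels"][150:350,180:360],None,fx=3,fy=3,interpolation=cv2.INTER_CUBIC);cv2.imwrite("pics/w5.png",a[:,:,::-1])
q=capture("scene");a=cv2.resize(q["pixels"][150:255,180:380],None,fx=3.8,fy=3.8,interpolation=cv2.INTER_CUBIC);cv2.imwrite("pics/s5.png",a[:,:,::-1])
```

```text
[541.31399461  29.98011852  95.18812484] [-2.1531422   1.34945357 -2.00711698] [-95.18964861  24.12842481  -8.70773807]
```

View pics/w5.png

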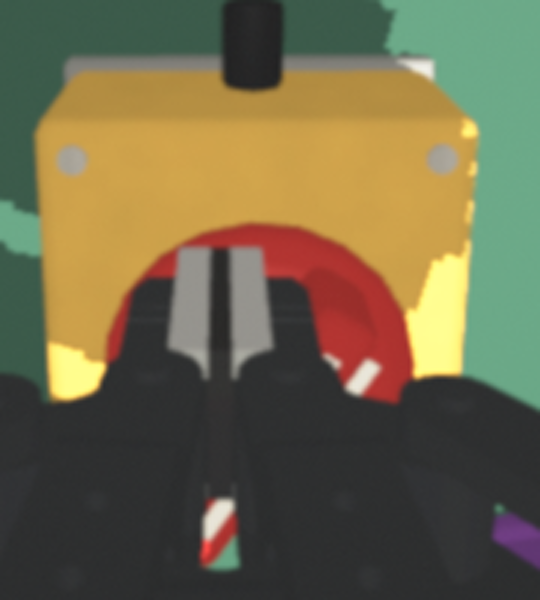

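View pics/s5.png

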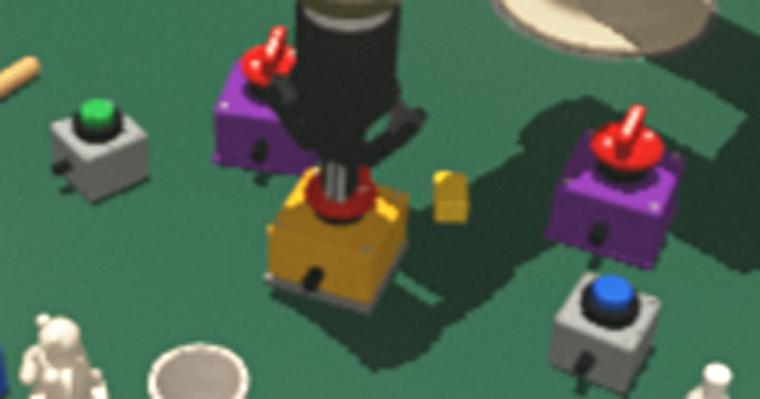

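send_rows(
  rows="0 0 0 0.1 0;0 -0.1 0 0.15 0;0 -0.2 0 0.15 0;0 -0.2 0 0.15 0",
)

```text
time_s: 9.8
eef_pos: [541.6, 28.6, 97.3]
ee_rot: [0.554, 0.439, 0.554, -0.439]
force: [-0.3, 2.4, 2.4]
grip_width: -0.001
```

send_rows(
  rows="0 0 0 -0.3 0;0 0 0 -0.6 0;0 0 0 -1 0;0 0 0 -1.5 0;0 -2 0 -1.5 0;0 -5 0 -1.5 0;0 -9 -3 -1.5 0;0 -12 -6 -1.5 0;0 -12 -6 -1.5 0;0 -12 -6 -1.5 0",
)

```text
time_s: 10.8
eef_pos: [479.8, 29.6, 217.5]
ee_rot: [0.554, 0.439, 0.554, -0.439]
force: [0.1, -0.1, -0.5]
grip_width: -0.002
```

Run:
```python
from h import *
s=ctrl.sense();print(s["eef_pos"],s["force"])
p=capture("wrist");V=wv(p,s);a=cv2.resize(p["pixels"],None,fx=1.5,fy=1.5,interpolation=cv2.INTER_CUBIC);cv2.imwrite("pics/w6.png",a[:,:,::-1])
u=np.array([.973,.229,0])
for z in (102,110):print(z,[(proj(p,np.array([519.8,16,z])+k*u,V)*1.5).round(1).tolist() for k in (-20,20)])
print([(d["location"],d["confidence"]) for d in nets.spot_point(p,"stop_bar")])
q=capture("scene");a=cv2.resize(q["pixels"][150:255,180:380],None,fx=3.8,fy=3.8,interpolation=cv2.INTER_CUBIC);cv2.imwrite("pics/s6.png",a[:,:,::-1])
print([(d["location"],d["confidence"]) for d in nets.spot_point(q,"stop_bar")])
```

```text
[479.75415565  29.58317149 217.46672094] [ 0.07941536 -0.09572884 -0.48953124]
102 [[416.3, 256.4], [417.8, 183.9]]
110 [[417.4, 259.3], [419.1, 184.6]]
[([329.4, 178.7, 111.2], 0.9), ([520.6, 22.4, 113.4], 0.66), ([419.1, -129.4, 112.2], 0.65), ([546.2, -221.3, 0.6], 0.26)]
[([517.6, 16.5, 113.5], 0.82), ([416.2, -125.2, 110.7], 0.76), ([333.7, 174.8, 112.4], 0.54)]
```

View pics/w6.png

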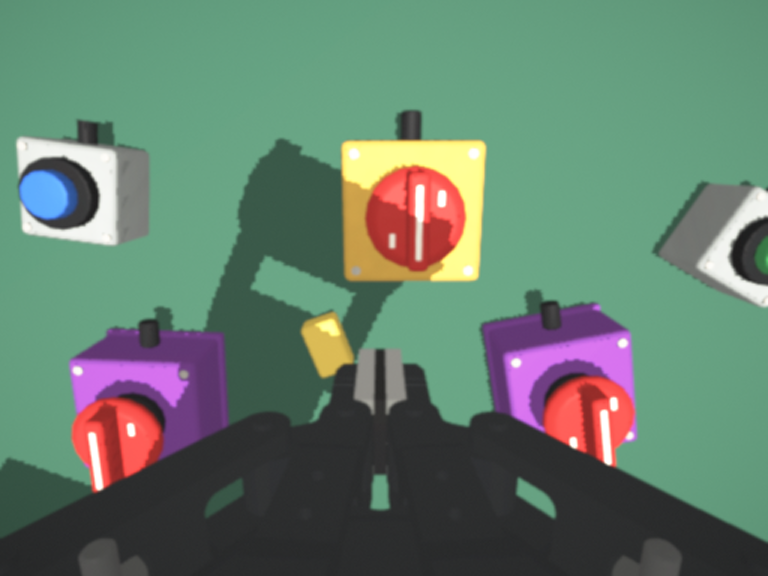

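View pics/s6.png

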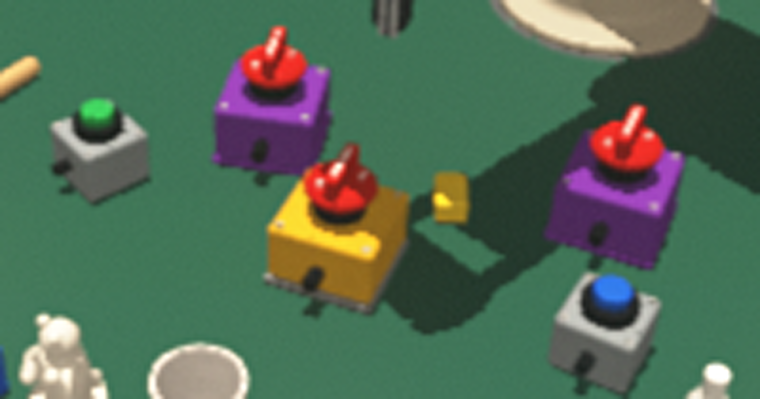

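The head is back out: the stripe, spanning (420,183)–(418,260), is at zero twist, and the scene crop matches the one from the start. Next is the green button; I'll stop beside it to refine its position.

send_rows(
  rows="0 0 0 4 0;0 0 0 8 0;0 0 0 12 0;0 0 0 16 0;0 0 0 20 0;0 0 -1 24 0;0 0 -2 26 0;0 0 -2 26 0;0 0 -2 26 0;0 0 -2 26 0",
)

```text
time_s: 12.0
eef_pos: [520.0, -227.0, 216.8]
ee_rot: [0.554, 0.439, 0.555, -0.439]
force: [-0.5, 0.2, 0.1]
grip_width: 0.002
```

Run:
```python
from h import *
s=ctrl.sense();p=capture("wrist");V=wv(p,s);T=rot(s["ee_rot"]);print(s["eef_pos"])
cv2.imwrite("pics/w7.png",p["pixels"][:,:,::-1])
im=p["pixels"].astype(int);r,g,b=im[...,0],im[...,1],im[...,2]
m=((g>r*2.2)&(g>110)&(g>b*1.5)).astype(np.uint8)
n,l,st,c=cv2.connectedComponentsWithStats(m)
for k in range(1,n):
    if st[k,4]>100:
        X=unproj(p,c[k],72,V);print(st[k],c[k],X,T.T@(X-s["eef_pos"])/10)
print([(d["location"],d["confidence"]) for d in nets.spot_point(p,"reset_top")])
```

```text
[ 519.9665313  -227.02130203  216.80360178]
[([546.8, -219.3, 73.0], 0.73)]
```

View pics/w7.png

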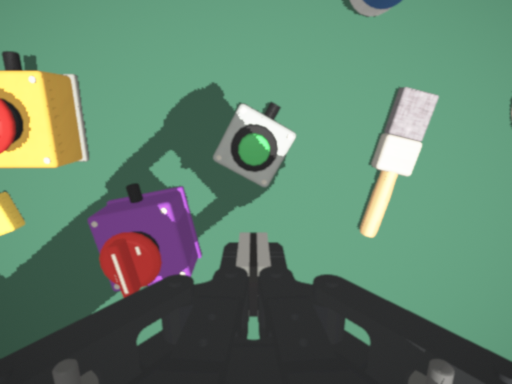

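The green button is at (254,149), in shadow.

Run:
```python
from h import *
s=ctrl.sense();p=capture("wrist");V=wv(p,s);T=rot(s["ee_rot"])
im=p["pixels"].astype(int);r,g,b=im[...,0],im[...,1],im[...,2]
m=((g>r*2)&(g>60)&(g>b*1.5)).astype(np.uint8);m[:,:230]=0;m[:,280:]=0;m[:125]=0;m[175:]=0
n,l,st,c=cv2.connectedComponentsWithStats(m)
for k in range(1,n):
    if st[k,4]>60:
        X=unproj(p,c[k],72,V);print(st[k],c[k],X,T.T@(X-s["eef_pos"])/10)
```

```text
[239 134  30  31 625] [252.304  150.4144] [ 548.62678374 -221.19896906   72.        ] [14.51732311  2.92036736  0.08907512]
```

send_rows(
  rows="0 0 2.9 0.1 0;0 4 2.9 0.1 0;0 8 2.9 0.1 0;0 11 2.9 0.1 0;0 13 2.9 0.1 0;0 13.7 2.9 0.1 0;0 13.7 2.9 0.1 0;0 13.7 2.9 0.1 0",
)

```text
time_s: 12.95
eef_pos: [548.8, -222.6, 81.5]
ee_rot: [0.555, 0.439, 0.553, -0.439]
force: [0.5, -0.4, 1.3]
grip_width: -0.0
```

send_rows(
  rows="0 0.3 0 0 0;0 0.5 0 0 0;0 0.65 0 0 0;0 0.8 0 0 0;0 0.9 0 0 0;0 1 0 0 0;0 1.1 0 0 0;0 1.1 0 0 0",
)

```text
time_s: 13.75
eef_pos: [548.2, -222.5, 69.3]
ee_rot: [0.554, 0.439, 0.554, -0.439]
force: [-0.2, 0.5, 3.0]
grip_width: 0.003
```

send_rows(
  rows="0 0.1 0 0 0;0 0.2 0 0 0;0 0.3 0 0 0;0 0.3 0 0 0",
)

```text
time_s: 14.15
eef_pos: [548.2, -222.6, 66.2]
ee_rot: [0.554, 0.439, 0.554, -0.439]
force: [-1.2, -0.3, 4.3]
grip_width: 0.001
```

send_rows(
  rows="0 0.05 0 0 0;0 0.08 0 0 0;0 0.08 0 0 0;0 0.08 0 0 0",
)

```text
time_s: 14.55
eef_pos: [548.2, -222.6, 66.0]
ee_rot: [0.554, 0.439, 0.554, -0.439]
force: [-3.4, 1.3, 8.4]
grip_width: -0.002
```

Force has jumped to 8.4 N at z = 66, so the button is on its end stop. I'll release and retreat.

send_rows(
  rows="0 -0.2 0 0 0;0 -0.6 0 0 0;0 -1.2 0 0 0;0 -3 0 0 0;0 -7 0 0 0;0 -11 0 0 0;0 -15 -2 0 0;0 -16 -5 0 0;0 -16 -5 0 0;0 -16 -5 0 0",
)

```text
time_s: 15.55
eef_pos: [499.3, -233.9, 225.5]
ee_rot: [0.554, 0.44, 0.554, -0.439]
force: [-0.2, 0.3, -0.0]
grip_width: 0.0
```

Run:
```python
from h import *
s=ctrl.sense();print(s["time_s"],s["eef_pos"],s["force"])
p=capture("wrist");V=wv(p,s);a=cv2.resize(p["pixels"],None,fx=1.5,fy=1.5,interpolation=cv2.INTER_CUBIC);cv2.imwrite("pics/w8.png",a[:,:,::-1])
q=capture("scene");a=cv2.resize(q["pixels"][150:255,180:380],None,fx=3.8,fy=3.8,interpolation=cv2.INTER_CUBIC);cv2.imwrite("pics/s8.png",a[:,:,::-1])
o=cv2.imread("pics/scene0.png");cv2.imwrite("pics/sf.png",q["pixels"][:,:,::-1])
for t in ["stop_bar","reset_top","block","cup","figure","jar"]: print(t,[(np.round(d["location"],1).tolist(),round(d["confidence"],2)) for d in nets.spot_point(q,t)][:3])
```

```text
15.55 [ 499.31098976 -233.90569859  225.45511915] [-0.24802403  0.31145258 -0.01317752]
stop_bar [([519.9, 14.7, 111.3], 0.82), ([333.9, 174.8, 113.9], 0.72), ([414.2, -128.4, 111.6], 0.57)]
reset_top [([553.0, -220.8, 73.1], 0.53)]
block [([399.3, 58.4, -4.4], 0.64)]
cup [([742.4, 54.6, 1.5], 0.67)]
figure [([765.5, -59.0, 2.1], 0.73), ([520.9, 16.6, -1.3], 0.55)]
jar [([719.4, 235.8, -6.3], 0.64)]
```

View pics/s8.png

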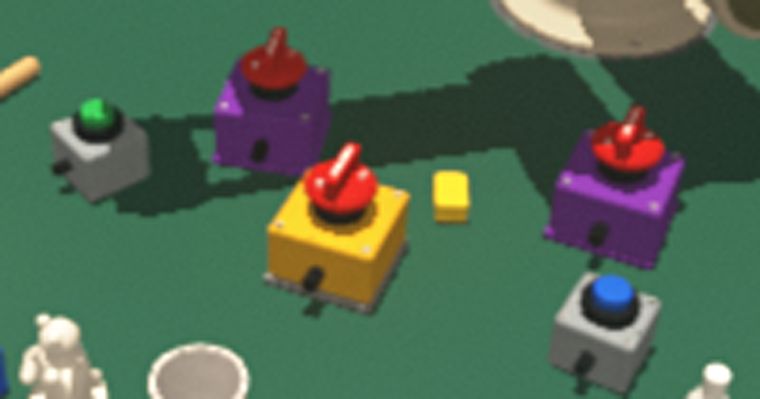

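View pics/w8.png

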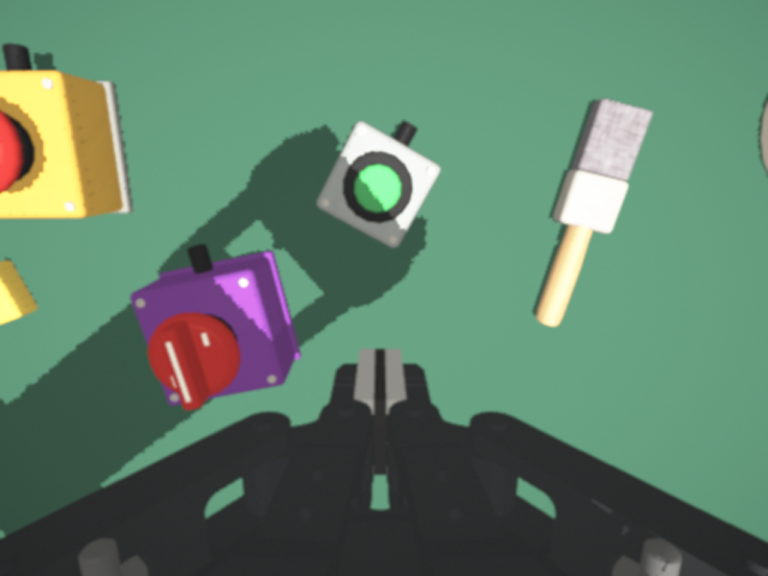

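The red head at (340,185) and the green button at (98,113) stand out, just as in the first crop. Blue is untouched and nothing has shifted. I'll hand the job in.

```bash
python3 -c "
from rig import workorder
print(workorder.finish_job())"
```

```text
the job is handed in; nothing more can be done
None
```

The emergency-stop test was done in the order asked and handed in at about 16 s, well under the 54 s limit.

- **Red button:** With the fingers shut, I pressed the mushroom on the yellow box about 9.5 mm, until it reached its end stop. The highest force I read was 5.6 N. After I let go, the wrist camera showed the bar at the latched height.
- **Turn bar:** I pushed the far end of the bar clockwise by roughly 0.55 rad, estimated from the image, at about 3 N. The head unlatched and sprang back out. The later pictures show it at full height with the bar back at zero twist.
- **Green reset:** I pressed it 6 mm, until the force jumped to 8.4 N at its end stop, and let it come back.

In the last pictures, the red and green buttons are out, the blue start button is as it was at the start, and nothing on the bench has visibly moved. The arm was clear, with the force reading near zero.

One thing disagreed: some network positions were off by up to about 6 mm, so I used my own pixel measurements for the presses. Forces were read only at the end of each move, so brief peaks in between were not seen.

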